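Set the airer leg to its mark and close the cam lever

ROBOT

A 6-joint arm with a two-finger parallel gripper is mounted at the origin on the work surface. World frame = base frame: x ahead of the robot, y to its left, z up, the work surface at z = 0. Lengths are in m, angles in degrees, forces in N, time in s.
With the tool pointing down it reaches from about 0.4 to 0.825 m from the base axis. Payload 7 kg.
Tool frame: the origin (TCP) lies at the very end of the fingers, on their centre line; the grasp point (between the pads) lies 19 mm behind it; x points along the fingers, z is the direction in which the jaws open and shut, and the axes are right-handed (so a half turn about x gives the same grasp; the last joint's range is limited). The gripper opens to 88 mm and grips with 3 to 60 N. Pads are 19 mm wide; open, the fingers measure 130 mm over their backs; the gripper's body (78 mm by 193 mm) begins 47 mm behind the grasp point.
Start: joints at [-59.009, 20.546, 0.682, 0, -70.136, -16.507], TCP at [0.169, -0.654, 0.198] pointing down, gripper open.
Joint ranges: [-176.03, 176.03], [-82.01, 121.73], [-58.28, 71.71], [-173.87, 95.51], [-174.79, -0.11], [-173.66, 173.66]. Speed limits (degrees/s): [136.94, 136.94, 172.46, 180, 180, 180].

INTERFACE

Orientations are given as [roll, pitch, yaw] about the fixed x, y, z axes, in that order (R = Rz(yaw) Ry(pitch) Rx(roll)).
In Python, from plant import * gives the robot as it stands.
- The arm moves only by the tool arm_command, never from a script. Its argument "commands" is one flat list of numbers, 5 for each row, row after row: the shift along the tool's x, y, z in mm, then the turn about the tool's x in degrees, then the opening in per cent of the stroke, from 0 (shut) to 100 (fully open). A call has 1 to 5 rows; each row shifts and turns the pose as measured when the row begins, along the tool's axes as they then stand; what a row does not reach is not made up. A row lasts 1/8 s, in which the tool goes at most 62.5 mm and 10.7 degrees, less where a joint would pass 70% of its speed; a pose out of reach is approached as far as the arm can. A call is refused whole if a number of a shift passes 62.5 or a number of a turn 10.7, either way. A call with a gripper value outside its range is refused whole. The fingers move at their own pace and stop on an object; the grip force is fixed at half the most. Time passes only in rows, so rows that do not move let the fingers close. It gives the time, the measured TCP pose, the force and the opening at its end, in the units of the state.
- get_obs(): the state, without advancing time (a new reading comes with each control period).
- snapshot(name): name is "side" or "top"; returns a dict with "frame" (400x640x3 uint8, blue, green, red), "fov_y" (degrees; the focal length in pixels is half the picture's height over the tangent of half this angle, whatever the lens; pixels are square), "cx", "cy" (the principal point, pixels), "world_to_cam" (4x4, takes a point from world to camera coordinates). Camera axes: x right, y up, looking along -z (the intrinsics and any distortion apply to the point x, -y, -z); pixel columns grow to the right and rows downward; lengths in m; the calibration is good to about 2 mm. A picture is of the moment at which its call begins. There is no depth.
- close_job(): hands the job in, once; it reports no verdict.
The state is a dict: "clock": time; "joint_pos": joint angles; "qvel": joint speeds; "tau": joint torques, N m; "tool_pos": TCP position; "orientation": TCP orientation; "force": force on the tool from outside, world axes, zero at the start; "moment": the same for the moment, N m; "opening": finger opening in m.
Only numpy, scipy, OpenCV 4.12 (cv2) and the standard library are available. Lean on these libraries where they do the work, as an engineer would, in place of code of your own. Each camera call takes 0.05 s, during which the arm holds its last target. There are 200 camera calls.

TASK

Pull the drying rack's spring-loaded leg out, with the open fingers on both sides of it and pushing against its orange hand stop, until the yellow pointer stands level with the red mark; the blue cam lever must stay open until then. Holding the leg there, squeeze the lever fully shut against the leg, and finish still gripping leg and lever with the leg at the mark: do not let go, since the spring draws the leg back. Leave alone the red mark, and the green peg basket, spare rubber foot and screwdriver that lie around the leg.

Things in the scene. Friction and masses are not known exactly. Their poses are not given: they have to be found in the camera images.
- airer: Folded white drying rack fixed to the worktop, elsewhere and turned each time. Origin on the worktop under its grey hub (60 x 70 x 92 mm high). +x: the way the leg pulls out; +y: the cam lever's side; z up. A 12 mm tube from the hub along +x, 65 mm up, carries the leg. White rods (72 mm high) lie behind the hub, x -204 to 0, y within 97 mm.
- leg: Sliding leg, axes as the airer's. Origin at its mouth on the tube's axis, 65 mm up; fully in at the start (60 mm from the airer's origin), slides out up to 140 mm along +x. A spring draws it in with 3 N (in) to 6 N (out), even with the lever shut. Black collar x 0 to 95, y -10 to 10, z -17 to 17 mm, hinge block to y 20 mm at x 0 to 22; 18 mm tube and rubber foot to x 207 mm.
- stop_face (a point): On the leg's axis, on the hub-side face of the leg's orange hand stop, an upright plate 8 mm thick, 106 mm wide (y), at x 85 to 93, z -25 to 12 mm in the leg's frame. Open fingers straddling the collar push its face along +x with their sides. Gripped just before it, leg and shut lever reach from y -10 to 18 mm; with the lever open, to y about 41 mm.
- lever (a joint): Blue cam lever's angle (rad): 0 fully shut, flat along the leg's +y side; starts open at 0.36 to 0.46, stops at 0.6. Upright hinge at x 30, y 14, z 0 mm in the leg's frame; from there the lever reaches 52 mm towards the hand stop; 8 mm thick, 24 mm high. Stiff: about 3 N at its tip moves it; it stays where left.
- lever_tip (a point): Middle of the free end of the blue cam lever, 65 mm above the worktop.
- pointer (a point): Tip of the yellow pointer that hangs from the hand stop on the -y side: at x 89, y -90, z -40.5 mm in the leg's frame, 24.5 mm above the worktop. The pointer is 4 mm wide along x.
- mark_tip (a point): Tip of the red mark, 24.5 mm up, axes as the airer's; its blade is 4 mm wide along x, its body 16 mm. It sits on an aluminium rail (18 mm high, y -115 to -85, x 30 to 300 mm in the airer's frame). The leg is at its mark when the pointer is level with it along the airer's x; pull needed 50 to 110 mm. It could be pushed along the rail but must stay put.
- peg_basket: Bystander: open green basket 90 x 120 x 50 mm high, origin at the centre of its underside; to the right, beyond the leg's foot.
- spare_foot: Bystander: black rubber foot, upright cylinder of 32 mm diameter, 30 mm high, origin at the centre of its underside; on the lever side.
- screwdriver: Bystander: screwdriver lying along its x axis, about 200 mm long, 26 mm high, on the worktop beside the leg on the lever side, about 115 mm from its axis.

How it is judged:
By the outcome, as a careful person would: the job done as asked, in the order asked, and still so for the second after the job is handed in, while the arm keeps its last pose, push and grip.
It also fails if it takes over 32 s, if anything falls off the work surface, if the arm or the gripper's body presses on something with over 40 N, if the wrist force passes 120 N, or if a joint passes its speed limit or range.

## Working session

There is one attempt and no reset: what is moved stays moved. The work goes in short steps, Python scripts to look and compute and a tool call to move; the robot and the scene stay as the last step left them, time stands still between calls to the robot, and variables do not carry over. Pictures are saved under pics/ and viewed, about 8 in all and at most 12, crops included, and the job is handed in when it is done.

Besides the shell and the picture viewer there is one more tool, called after "Request:" as name(argument=value, ...) on one line, values as JSON. arm_command: Moves the arm, as the interface text tells. Its arguments: {"type":"object","properties":{"commands":{"type":"array"}},"required":["commands"]}

```bash
mkdir -p pics; ls
python3 - <<'E'
from plant import *
import cv2
o=get_obs();print(o)
for n in("top","side"):
    s=snapshot(n);cv2.imwrite(f"pics/{n}0.png",s["frame"]);print(n,{k:v for k,v in s.items() if k!="frame"})
E
```

```text
pics
{'clock': 0.0, 'joint_pos': array([-5.90098322e+01,  2.05923489e+01,  6.32857767e-01, -1.99444075e-02,
       -7.01343362e+01, -1.65070341e+01]), 'qvel': array([-0.03564075,  0.05045585,  0.08364169,  0.02055321, -0.02490311,
        0.16451264]), 'tau': array([-4.18003274e-04, -5.82716525e+01,  2.93052506e+01,  6.99727044e+00,
        6.98545278e-03, -1.88494473e-04]), 'tool_pos': array([ 0.16865074, -0.65303869,  0.19720599]), 'orientation': array([  5.20841451,  89.90431708, 109.68475537]), 'force': array([ 0.2641893 , -0.49958363,  0.60058233]), 'moment': array([ 0.04621772, -0.00380436,  0.02883012]), 'opening': 0.08743495926027482}
top {'fov_y': 55.690107956036336, 'cx': 317.6335906915886, 'cy': 196.9419379836372, 'world_to_cam': array([[-0.02364689, -0.99886343,  0.04138439, -0.05932535],
       [ 0.99300522, -0.01867797,  0.11658371, -0.58615184],
       [-0.11567822,  0.04385176,  0.99231828, -0.78864059],
       [ 0.        ,  0.        ,  0.        ,  1.        ]])}
side {'fov_y': 56.63576964019735, 'cx': 323.8358175395511, 'cy': 198.74760610597525, 'world_to_cam': array([[-0.91473988, -0.40373454,  0.01579175,  0.49088855],
       [ 0.28129991, -0.60831047,  0.74217837, -0.24823092],
       [-0.29003676,  0.68334237,  0.67001634, -0.67051911],
       [ 0.        ,  0.        ,  0.        ,  1.        ]])}
```

View pics/top0.png

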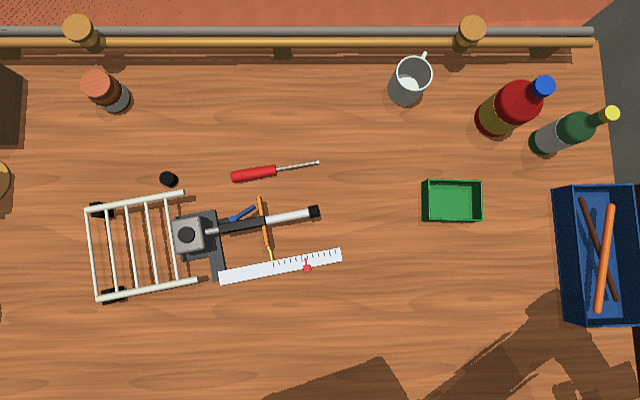

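View pics/side0.png

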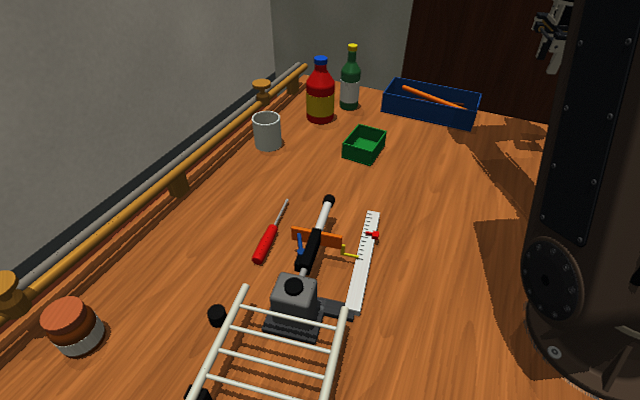

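The top view shows the hub near (190,236), the leg running right to its foot at (314,211), the orange stop at about (263,225), the pointer near (271,255) and the red mark near (307,265). The lever is open on the upper side, around (242,213). Next I'll zoom in.

Run:
```python
import cv2,numpy as np
t=cv2.imread("pics/top0.png");s=cv2.imread("pics/side0.png")
a=cv2.resize(t[190:290,200:350],None,fx=5,fy=5,interpolation=cv2.INTER_CUBIC)
cv2.imwrite("pics/topz.png",a)
b=cv2.resize(s[185:285,270:400],None,fx=6,fy=6,interpolation=cv2.INTER_CUBIC)
cv2.imwrite("pics/sidez.png",b)
```

```text
(no output)
```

View pics/topz.png

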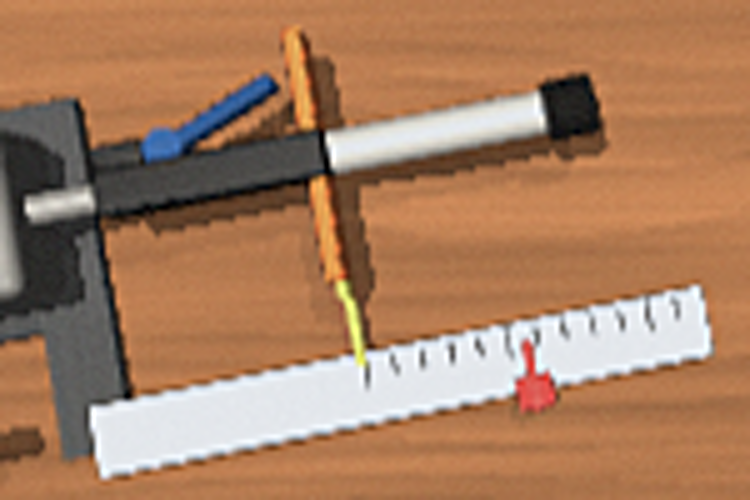

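View pics/sidez.png

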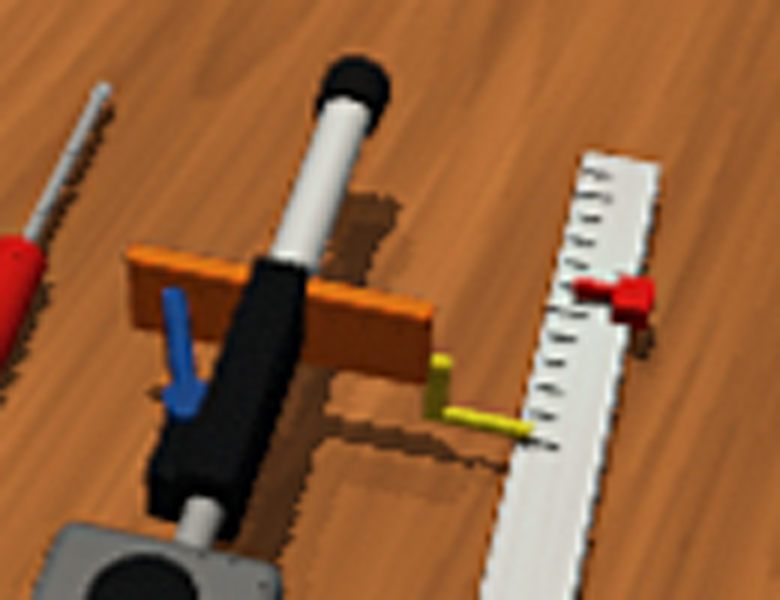

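Topz shows the pointer tip at (363,365), the mark tip at (527,342) and the lever tip at (272,83). Sidez shows the pointer tip at (532,430) and the mark tip at (575,285). I'll fit the airer pose using both cameras.

```bash
cat > h.py <<'E'
import numpy as np
C={"top":(55.690107956036336,317.6335906915886,196.9419379836372,[[-0.02364689,-0.99886343,0.04138439,-0.05932535],[0.99300522,-0.01867797,0.11658371,-0.58615184],[-0.11567822,0.04385176,0.99231828,-0.78864059]]),
"side":(56.63576964019735,323.8358175395511,198.74760610597525,[[-0.91473988,-0.40373454,0.01579175,0.49088855],[0.28129991,-0.60831047,0.74217837,-0.24823092],[-0.29003676,0.68334237,0.67001634,-0.67051911]])}
def proj(c,P):
    f,cx,cy,M=C[c];f=200/np.tan(np.radians(f/2));q=np.array(M)@np.append(P,1)
    return np.array([cx+f*q[0]/-q[2],cy-f*q[1]/-q[2]])
Z={"top":(5,200,190),"side":(6,270,185)}
def uz(c,p):
    k,x,y=Z[c];return np.array([(p[0]+.5)/k-.5+x,(p[1]+.5)/k-.5+y])
def w(a,p):
    c,s=np.cos(a[2]),np.sin(a[2]);return np.array([a[0]+c*p[0]-s*p[1],a[1]+s*p[0]+c*p[1],p[2]])
E
cat > fit.py <<'E'
from h import *
from scipy.optimize import least_squares
O=[("top",(700,285),(300,-85,18)),("top",(713,355),(300,-115,18)),("top",(100,478),(30,-115,18)),("top",(90,408),(30,-85,18)),
("side",(583,152),(300,-85,18)),("side",(660,163),(300,-115,18)),
("side",(127,247),(145,53,77)),("side",(433,305),(145,-53,77)),("side",(133,325),(145,53,40)),("side",(433,382),(145,-53,40)),
("top",(285,29),(145,53,77)),("top",(301,29),(153,53,77)),("top",(363,364),(149,-90,24.5)),("side",(532,430),(149,-90,24.5)),("top",(600,103),(267,0,65))]
M=[("top",(527,341)),("side",(575,285))]; T=[("top",(275,83)),("side",(172,294))]
def res(v):
    r=[proj(c,w(v,np.array(P)/1e3))-uz(c,p) for c,p,P in O]
    r+=[proj(c,w(v,np.array([v[3],v[4],.0245])))-uz(c,p) for c,p in M]
    L=w(v,np.array([.06+.030+.052*np.cos(v[5]),.014+.052*np.sin(v[5]),.065]))
    r+=[proj(c,L)-uz(c,p) for c,p in T]
    return np.ravel(r)
s=least_squares(res,[.55,.0+.1,-1.4,.22,-.1,.4],loss="soft_l1",x_scale=[.1,.1,.1,.1,.1,.1])
v=s.x;print(v[:2],np.degrees(v[2]),v[3:]);print(res(v).reshape(-1,2).round(1).tolist())
print("pull mm",(v[3]-.149)*1e3)
for p in[(.06,0),(.145,0),(.225,0)]:print(p,w(v,np.array([*p,0])))
E
python3 fit.py
```

```text
[0.50973643 0.18957144] -80.30789451554996 [ 0.21986318 -0.09273182  0.40668283]
[[1.0, -0.2], [1.1, -0.6], [0.7, -0.5], [0.4, -0.4], [1.0, 0.5], [0.8, 0.9], [0.1, 2.6], [0.3, 3.1], [-0.1, 1.8], [-0.5, 2.4], [-0.1, -0.4], [0.6, -1.2], [0.6, -0.0], [0.6, 1.4], [-0.2, -0.6], [0.4, -0.6], [0.3, 1.2], [0.7, -1.2], [0.5, 3.1]]
pull mm 70.8631774141844
(0.06, 0) [0.51983764 0.13042784 0.        ]
(0.145, 0) [0.5341477  0.04664107 0.        ]
(0.225, 0) [ 0.54761598 -0.03221706  0.        ]
```

```bash
cat > d.py <<'E'
from plant import *
from h import *
import sys
from scipy.spatial.transform import Rotation as Ro
A=[0.5097,0.1896,np.radians(-80.31)]
def st(tx=None,ty=.004,z=.045):
    o=get_obs();R=Ro.from_euler("xyz",o["orientation"],degrees=True).as_matrix()
    p=o["tool_pos"];c,s=np.cos(A[2]),np.sin(A[2]);d=p-[A[0],A[1],0]
    F=np.array([[c,s,0],[-s,c,0],[0,0,1]])
    print("t",o["clock"],"airer-frame TCP mm",(F@d*1e3).round(1),"force airer",(F@o["force"]).round(1),"open",round(o["opening"]*1e3,1))
    print("tool axes in airer cols\n",(F@R).round(3))
    yz=F@R[:,2];a=np.degrees(np.arctan2(yz[1],yz[0]))
    print("tool z heading in airer",a)
    if tx is not None:print("delta tool mm",(R.T@(w(A,np.array([tx,ty,z]))-p)*1e3).round(1),"delta airer",(np.array([tx,ty,z])*1e3-F@d*1e3).round(1))
if __name__=="__main__":st(*[float(x) for x in sys.argv[1:]])
E
python3 d.py .128 .004 .198
```

```text
t 0.1 airer-frame TCP mm [ 773.3 -478.   197.3] force airer [-0.3 -0.6 -0.6] open 87.6
tool axes in airer cols
 [[-0.001  0.083 -0.997]
 [-0.    -0.997 -0.083]
 [-1.     0.     0.002]]
tool z heading in airer -175.21395419731144
delta tool mm [ 1.000e-01 -5.342e+02  6.028e+02] delta airer [-645.3  482.     0.7]
```

Request:
arm_command(commands=[0, -38, 43, -10.6, 100, 0, -46, 36, -10.6, 100, 0, -52, 26, -10.6, 100, 0, -56, 16, -10.6, 100, 0, -58, 6, -10.6, 100])

```text
clock: 0.72
tool_pos: [0.3007, -0.3888, 0.1936]
orientation: [-32.7, 89.6, 125.5]
force: [1.0, -0.7, 0.3]
opening: 0.0878
```

```bash
python3 d.py .128 .004 .198
```

```text
t 0.725 airer-frame TCP mm [ 535.  -303.4  193.6] force airer [0.8 0.9 0.3] open 87.8
tool axes in airer cols
 [[-0.006  0.853 -0.522]
 [-0.003 -0.522 -0.853]
 [-1.    -0.004  0.006]]
tool z heading in airer -121.44033105033814
delta tool mm [  -2.7 -507.6  -49.9] delta airer [-407.   307.4    4.4]
```

Request:
arm_command(commands=[0, -60, -6, -10.6, 100, 0, -58, -17, -10.6, 100, 0, -54, -27, -10.2, 100, 0, -48, -36, 0, 100, 0, -48, -36, 0, 100])

```text
clock: 1.35
tool_pos: [0.439, -0.1108, 0.1949]
orientation: [-78.0, 89.6, 112.5]
force: [2.0, -0.3, 0.9]
opening: 0.0879
```

```bash
python3 d.py .128 .004 .120
```

```text
t 1.35 airer-frame TCP mm [ 284.3 -120.3  194.9] force airer [0.7 2.  0.9] open 87.9
tool axes in airer cols
 [[-0.006  1.     0.014]
 [-0.001  0.014 -1.   ]
 [-1.    -0.006  0.001]]
tool z heading in airer -89.20714554321715
delta tool mm [  75.8 -154.  -126.5] delta airer [-156.3  124.3  -74.9]
```

Request:
arm_command(commands=[0, -45, -38, 0.8, 100, 0, -45, -38, 0, 100, 0, -45, -38, 0, 100, 20, -15, -10, 0, 100, 20, 0, 0, 0, 100])

```text
clock: 1.98
tool_pos: [0.5388, 0.0697, 0.1554]
orientation: [-99.4, 89.6, 90.6]
force: [0.3, -0.4, 0.1]
opening: 0.0873
```

```bash
python3 d.py .128 .004 .120;  python3 - <<'E'
from plant import *
import cv2
f=[snapshot("top")["frame"][140:300,150:350],snapshot("side")["frame"][130:330,230:430]]
cv2.imwrite("pics/a1.png",cv2.hconcat([cv2.resize(f[0],(400,320)),cv2.resize(f[1],(320,320))]))
E
```

```text
t 1.975 airer-frame TCP mm [123.1   8.5 155.4] force airer [0.5 0.3 0.1] open 87.3
tool axes in airer cols
 [[-0.007  1.     0.006]
 [ 0.001  0.006 -1.   ]
 [-1.    -0.007 -0.001]]
tool z heading in airer -89.67365686089883
delta tool mm [35.3  5.1  4.6] delta airer [  4.9  -4.5 -35.4]
```

View pics/a1.png

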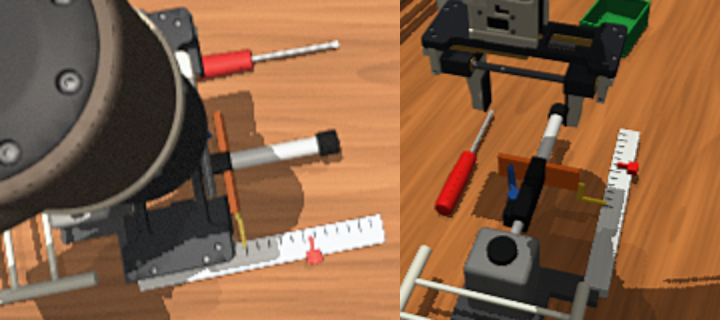

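The side view shows the gripper squarely above the leg, with the fingers either side of it and the lever between them. The top view still shows the pointer at about (243,240) and the mark at about (313,250) past the gripper. I'll centre and descend.

Request:
arm_command(commands=[25, 2, 4, 0.3, 100, 25, 0, 0, 0, 100, 0, 0, 0, 0, 100])

```text
clock: 2.45
tool_pos: [0.5336, 0.0649, 0.1051]
orientation: [-76.9, 89.6, 112.7]
force: [-0.3, -0.3, 1.0]
opening: 0.0876
```

```bash
python3 d.py .126 .004 .046
```

```text
t 2.45 airer-frame TCP mm [126.9   2.6 105.1] force airer [ 0.2 -0.4  1. ] open 87.6
tool axes in airer cols
 [[-0.006  1.    -0.002]
 [-0.001 -0.002 -1.   ]
 [-1.    -0.006  0.001]]
tool z heading in airer -90.08769622732102
delta tool mm [59.1 -0.5 -1.5] delta airer [ -0.9   1.4 -59.1]
```

Request:
arm_command(commands=[20, -1, -2, 0, 100, 20, 0, 0, 0, 100, 18, 0, 0, 0, 100, 0, 0, 0, 0, 100])

```text
clock: 2.95
tool_pos: [0.5394, 0.0667, 0.0528]
orientation: [-134.4, 89.5, 55.1]
force: [-0.1, -0.4, 0.3]
opening: 0.0876
```

```bash
python3 d.py .206 .004 .046;  python3 - <<'E'
from plant import *
import cv2
f=[snapshot("top")["frame"][180:290,200:350],snapshot("side")["frame"][170:280,260:400]]
cv2.imwrite("pics/a2.png",cv2.hconcat([cv2.resize(f[0],None,fx=2.7,fy=2.7),cv2.resize(f[1],None,fx=2.7,fy=2.7)]))
E
```

```text
t 2.95 airer-frame TCP mm [126.1   8.6  52.8] force airer [ 0.4 -0.2  0.3] open 87.6
tool axes in airer cols
 [[-0.007  1.    -0.002]
 [ 0.007 -0.002 -1.   ]
 [-1.    -0.007 -0.007]]
tool z heading in airer -90.10077173560617
delta tool mm [ 6.2 79.9  4.5] delta airer [79.9 -4.6 -6.8]
```

View pics/a2.png

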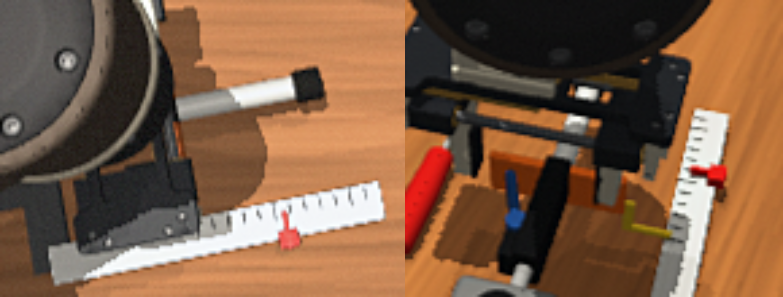

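In the side view the fingers straddle the collar and the lever is between them. The left finger sits right at the plate's +y edge, so I'll shift 5 mm towards -y.

Request:
arm_command(commands=[6, 0, 5, 0, 100, 0, 0, 0, 0, 100])

```text
clock: 3.3
tool_pos: [0.5363, 0.0667, 0.0496]
orientation: [-146.5, 89.2, 43.1]
force: [-0.0, 0.5, 1.1]
opening: 0.0874
```

```bash
python3 d.py .206 .004 .046
```

```text
t 3.3 airer-frame TCP mm [125.6   5.6  49.6] force airer [-0.5  0.1  1.1] open 87.4
tool axes in airer cols
 [[-0.008  1.    -0.001]
 [ 0.012 -0.001 -1.   ]
 [-1.    -0.008 -0.012]]
tool z heading in airer -90.08219506016744
delta tool mm [ 2.9 80.4  1.5] delta airer [80.4 -1.6 -3.6]
```

Request:
arm_command(commands=[3, 6, 2, 0, 100, 1, 8, 0, 0, 100, 0, 8, 0, 0, 100, 0, 8, 0, 0, 100])

```text
clock: 3.8
tool_pos: [0.5395, 0.0363, 0.0458]
orientation: [-143.7, 89.1, 46.0]
force: [-2.3, 4.4, 2.4]
opening: 0.0876
```

```bash
python3 d.py .206 .004 .046
```

```text
t 3.8 airer-frame TCP mm [156.1   3.6  45.8] force airer [-4.7 -1.5  2.4] open 87.6
tool axes in airer cols
 [[-0.01   1.    -0.001]
 [ 0.013 -0.001 -1.   ]
 [-1.    -0.01  -0.013]]
tool z heading in airer -90.0765971755385
delta tool mm [-0.6 49.9 -0.4] delta airer [49.9  0.4  0.2]
```

Request:
arm_command(commands=[0, 10, 0, 0, 100, 0, 10, 0, 0, 100, 0, 10, 0, 0, 100, 0, 9, 0, 0, 100, 0, 2, 0, 0, 100])

```text
clock: 4.42
tool_pos: [0.5469, -0.0066, 0.0459]
orientation: [-140.4, 89.0, 49.1]
force: [-2.8, 4.4, 2.7]
opening: 0.0875
```

```bash
python3 d.py .206 .004 .046;  cat > pic.py <<'E'
from plant import *
import cv2,sys
n=sys.argv[1]
t,s=snapshot("top")["frame"],snapshot("side")["frame"]
cv2.imwrite(f"pics/t_{n}.png",t);cv2.imwrite(f"pics/s_{n}.png",s)
f=[cv2.resize(t[220:300,250:340],None,fx=5,fy=5,interpolation=2),cv2.resize(s[190:270,320:390],None,fx=5,fy=5,interpolation=2)]
cv2.imwrite(f"pics/z_{n}.png",cv2.hconcat(f))
E
python3 pic.py 3
```

```text
t 4.425 airer-frame TCP mm [199.7   3.7  45.9] force airer [-4.8 -2.   2.7] open 87.5
tool axes in airer cols
 [[-0.011  1.    -0.004]
 [ 0.013 -0.003 -1.   ]
 [-1.    -0.011 -0.013]]
tool z heading in airer -90.2055881561437
delta tool mm [-0.2  6.3 -0.3] delta airer [6.3 0.3 0.1]
```

View pics/z_3.png

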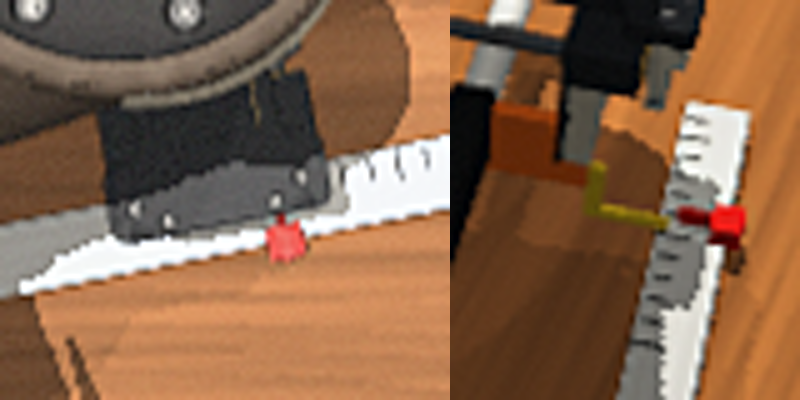

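The zoomed side view shows the pointer tip at about (665,222) and the mark tip at about (680,213). They are nearly level. I'll measure this by colour.

```bash
cat > gap.py <<'E'
from h import *
import cv2,sys
A=[0.5097,0.1896,np.radians(-80.31)]
f,cx,cy,M=C["side"];M=np.array(M);f=200/np.tan(np.radians(f/2))
def back(u,v,z):
    d=M[:,:3].T@np.array([(u-cx)/f,-(v-cy)/f,-1]);o=-M[:,:3].T@M[:,3]
    p=o+d*(z-o[2])/d[2]-[A[0],A[1],0];c,s=np.cos(A[2]),np.sin(A[2]);return np.array([c*p[0]+s*p[1],-s*p[0]+c*p[1]])*1e3
def meas(fn):
    im=cv2.imread(fn);h=cv2.cvtColor(im,cv2.COLOR_BGR2HSV).astype(int);H,S,V=h[...,0],h[...,1],h[...,2]
    roi=np.zeros(H.shape,bool);roi[195:275,330:400]=1
    for nm,m,zc in(("yellow",(H>20)&(H<35)&(S>160)&(V>60),.0245),("red",((H<4)|(H>176))&(S>180)&(V>70),.0245)):
        vs,us=np.nonzero(m&roi);P=np.array([back(u,v,zc) for u,v in zip(us,vs)])
        print(fn,nm)
        for b in range(-115,-60,3):
            k=(P[:,1]>=b)&(P[:,1]<b+3)
            if k.any():print("  y",b,"n",k.sum(),"x mean %.1f min %.1f max %.1f"%(P[k,0].mean(),P[k,0].min(),P[k,0].max()))
for a in sys.argv[1:]:meas(a)
E
python3 gap.py pics/side0.png pics/s_3.png
```

```text
pics/side0.png yellow
  y -88 n 2 x mean 151.0 min 149.7 max 152.3
  y -85 n 4 x mean 151.0 min 148.6 max 154.4
  y -82 n 4 x mean 152.3 min 150.7 max 153.8
  y -79 n 3 x mean 152.8 min 150.2 max 155.4
  y -76 n 5 x mean 151.5 min 149.1 max 154.9
  y -73 n 4 x mean 152.0 min 148.6 max 154.3
  y -70 n 3 x mean 151.3 min 150.1 max 153.3
  y -67 n 4 x mean 152.5 min 149.6 max 155.3
  y -64 n 4 x mean 152.4 min 149.0 max 154.8
  y -61 n 5 x mean 150.4 min 148.0 max 153.7
pics/side0.png red
  y -115 n 8 x mean 224.9 min 217.3 max 232.7
  y -112 n 8 x mean 223.7 min 216.2 max 231.5
  y -109 n 8 x mean 219.9 min 209.8 max 228.0
  y -106 n 2 x mean 224.1 min 223.8 max 224.4
  y -103 n 1 x mean 223.3 min 223.3 max 223.3
  y -100 n 3 x mean 223.5 min 222.1 max 225.7
  y -97 n 4 x mean 222.5 min 218.6 max 225.1
  y -94 n 2 x mean 222.5 min 221.0 max 224.0
pics/s_3.png yellow
  y -88 n 2 x mean 214.3 min 212.9 max 215.8
  y -85 n 3 x mean 215.2 min 212.3 max 218.1
  y -82 n 2 x mean 216.1 min 214.6 max 217.6
  y -79 n 5 x mean 216.2 min 213.5 max 220.0
  y -76 n 4 x mean 216.8 min 212.9 max 219.4
  y -73 n 3 x mean 215.3 min 212.4 max 218.2
  y -70 n 4 x mean 215.9 min 214.2 max 217.7
  y -67 n 4 x mean 217.4 min 213.6 max 220.1
  y -64 n 4 x mean 215.1 min 212.5 max 218.9
  y -61 n 4 x mean 215.1 min 211.9 max 218.4
pics/s_3.png red
  y -115 n 10 x mean 222.0 min 208.6 max 232.7
  y -112 n 8 x mean 221.4 min 213.3 max 229.1
  y -109 n 8 x mean 219.6 min 209.8 max 228.0
  y -106 n 3 x mean 225.2 min 223.8 max 227.4
  y -103 n 1 x mean 223.3 min 223.3 max 223.3
  y -100 n 4 x mean 222.4 min 219.2 max 225.7
  y -97 n 4 x mean 222.5 min 218.6 max 225.1
  y -94 n 2 x mean 222.5 min 221.0 max 224.0
```

Request:
arm_command(commands=[0, 5, 0, 0, 100, 0, 2, 0, 0, 100, 0, 0, 0, 0, 100])

```text
clock: 4.9
tool_pos: [0.548, -0.0129, 0.0458]
orientation: [-140.2, 89.0, 49.4]
force: [-2.3, 3.3, 3.2]
opening: 0.0878
```

```bash
python3 d.py .2067 .004 .046; python3 pic.py 4; python3 gap.py pics/s_4.png | grep -A12 yellow
```

```text
t 4.9 airer-frame TCP mm [206.    3.7  45.8] force airer [-3.7 -1.7  3.2] open 87.8
tool axes in airer cols
 [[-0.011  1.    -0.003]
 [ 0.013 -0.003 -1.   ]
 [-1.    -0.011 -0.013]]
tool z heading in airer -90.15875292774801
delta tool mm [-0.2  0.7 -0.3] delta airer [0.7 0.3 0.2]
pics/s_4.png yellow
  y -88 n 3 x mean 222.2 min 219.3 max 225.2
  y -85 n 3 x mean 221.7 min 218.7 max 224.6
  y -82 n 4 x mean 222.3 min 220.5 max 224.1
  y -79 n 3 x mean 222.9 min 220.0 max 225.9
  y -76 n 4 x mean 221.5 min 218.8 max 225.3
  y -73 n 5 x mean 222.0 min 218.2 max 224.8
  y -70 n 2 x mean 222.1 min 220.6 max 223.6
  y -67 n 4 x mean 222.2 min 219.5 max 226.0
  y -64 n 5 x mean 222.7 min 218.9 max 225.4
  y -61 n 3 x mean 221.3 min 218.4 max 224.3
pics/s_4.png red
  y -115 n 11 x mean 221.0 min 208.6 max 232.7
```

The pointer is 0.5 mm short. I'll nudge it forward and begin closing.

Request:
arm_command(commands=[0, 1, 0, 0, 100, 0, 0.2, 0, 0, 70, 0, 0.2, 0, 0, 50])

```text
clock: 5.38
tool_pos: [0.5469, -0.0139, 0.0453]
orientation: [-134.4, 89.1, 55.2]
force: [-1.4, 4.2, 1.2]
opening: 0.0732
```

```bash
python3 d.py .2067 .004 .046; python3 pic.py 5; python3 gap.py pics/s_5.png | grep -A10 yellow
```

```text
t 5.375 airer-frame TCP mm [206.9   2.5  45.3] force airer [-4.3 -0.7  1.2] open 73.2
tool axes in airer cols
 [[-0.011  1.    -0.003]
 [ 0.011 -0.002 -1.   ]
 [-1.    -0.012 -0.011]]
tool z heading in airer -90.14880201134035
delta tool mm [-0.7 -0.2 -1.6] delta airer [-0.2  1.5  0.7]
pics/s_5.png yellow
  y -88 n 2 x mean 223.7 min 222.2 max 225.2
  y -85 n 3 x mean 224.6 min 221.7 max 227.6
  y -82 n 5 x mean 223.2 min 220.5 max 227.1
  y -79 n 4 x mean 223.8 min 220.0 max 226.5
  y -76 n 2 x mean 223.8 min 222.4 max 225.3
  y -73 n 5 x mean 223.9 min 221.2 max 227.8
  y -70 n 4 x mean 224.5 min 220.6 max 227.2
  y -67 n 4 x mean 222.2 min 219.5 max 226.0
  y -64 n 4 x mean 223.7 min 221.9 max 225.4
  y -61 n 3 x mean 224.3 min 221.3 max 227.3
```

Request:
arm_command(commands=[0, -0.6, 0, 0, 80, 0, 0, 0, 0, 80])

```text
clock: 5.72
tool_pos: [0.5498, -0.0124, 0.046]
orientation: [-144.9, 88.8, 44.7]
force: [1.9, 4.6, -0.6]
opening: 0.07
```

```bash
python3 d.py .2064 .004 .046; python3 pic.py 6; python3 gap.py pics/s_6.png | grep -A10 yellow
python3 - <<'E'
import cv2
s=cv2.imread("pics/s_6.png")
cv2.imwrite("pics/v6.png",cv2.resize(s[205:255,300:380],None,fx=10,fy=10,interpolation=cv2.INTER_CUBIC))
E
```

```text
t 5.725 airer-frame TCP mm [205.9   5.5  46. ] force airer [-4.2  2.7 -0.6] open 70.0
tool axes in airer cols
 [[-0.012  1.    -0.002]
 [ 0.017 -0.002 -1.   ]
 [-1.    -0.012 -0.017]]
tool z heading in airer -90.1025976744336
delta tool mm [-0.1  0.5  1.5] delta airer [ 0.5 -1.5  0. ]
pics/s_6.png yellow
  y -88 n 2 x mean 223.7 min 222.2 max 225.2
  y -85 n 3 x mean 221.7 min 218.7 max 224.6
  y -82 n 4 x mean 222.3 min 220.5 max 224.1
  y -79 n 4 x mean 223.8 min 220.0 max 226.5
  y -76 n 4 x mean 221.5 min 218.8 max 225.3
  y -73 n 4 x mean 223.0 min 221.2 max 224.8
  y -70 n 3 x mean 223.6 min 220.6 max 226.6
  y -67 n 4 x mean 222.2 min 219.5 max 226.0
  y -64 n 5 x mean 222.7 min 218.9 max 225.4
  y -61 n 3 x mean 221.3 min 218.4 max 224.3
```

View pics/v6.png

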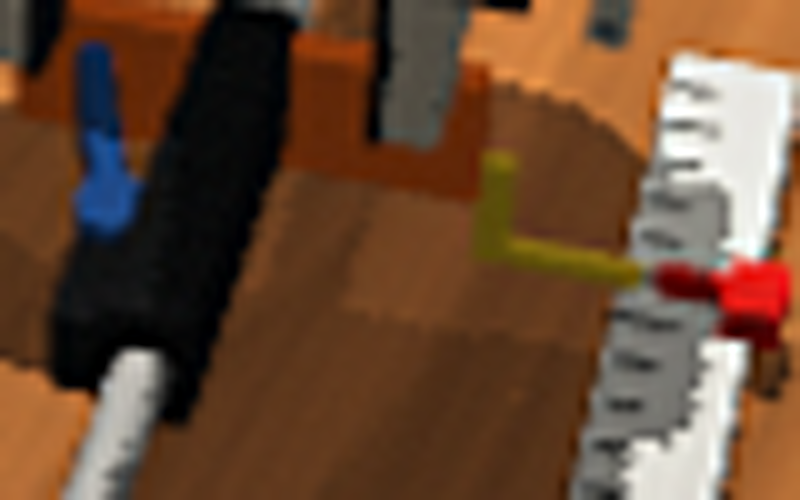

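The pointer's axis, extended, meets the red blade at about (680,280), so the leg is at the mark. The lever is still open. I'll close now.

Request:
arm_command(commands=[0, 0.2, 0.5, 0, 0, 0, 0.2, 0.5, 0, 0, 0, 0.2, 0, 0, 0, 0, 0.2, 0, 0, 0])

```text
clock: 6.32
tool_pos: [0.5475, -0.0138, 0.046]
orientation: [-140.6, 88.9, 49.0]
force: [-0.9, 5.0, 3.0]
opening: 0.0357
```

```bash
python3 d.py .2064 .004 .046; python3 pic.py 7; python3 gap.py pics/s_7.png | grep -A10 yellow
```

```text
t 6.325 airer-frame TCP mm [206.8   3.   46. ] force airer [-5.1 -0.   3. ] open 35.7
tool axes in airer cols
 [[-0.012  1.    -0.002]
 [ 0.014 -0.002 -1.   ]
 [-1.    -0.012 -0.014]]
tool z heading in airer -90.14218647324762
delta tool mm [-0.  -0.4 -1. ] delta airer [-0.4  1.   0. ]
pics/s_7.png yellow
  y -88 n 2 x mean 223.7 min 222.2 max 225.2
  y -85 n 2 x mean 223.2 min 221.7 max 224.6
  y -82 n 5 x mean 223.2 min 220.5 max 227.1
  y -79 n 4 x mean 223.8 min 220.0 max 226.5
  y -76 n 3 x mean 222.4 min 219.4 max 225.3
  y -73 n 4 x mean 223.0 min 221.2 max 224.8
  y -70 n 4 x mean 224.5 min 220.6 max 227.2
  y -67 n 4 x mean 222.2 min 219.5 max 226.0
  y -64 n 5 x mean 222.7 min 218.9 max 225.4
  y -61 n 2 x mean 222.8 min 221.3 max 224.3
```

Request:
arm_command(commands=[0, -0.3, -1, 0, 0, 0, 0, 0, 0, 0, 0, 0, 0, 0, 0, 0, 0, 0, 0, 0])

```text
clock: 6.92
tool_pos: [0.5486, -0.0135, 0.0462]
orientation: [-141.6, 89.0, 48.0]
force: [-1.8, 4.0, 2.8]
opening: 0.0257
```

```bash
python3 d.py .2064 .004 .046; python3 pic.py 8; python3 gap.py pics/s_8.png | grep -A10 yellow
python3 - <<'E'
import cv2
s=cv2.imread("pics/s_8.png")
cv2.imwrite("pics/v8.png",cv2.resize(s[195:255,300:390],None,fx=8,fy=8,interpolation=cv2.INTER_CUBIC))
E
```

```text
t 6.925 airer-frame TCP mm [206.7   4.1  46.2] force airer [-4.3 -1.1  2.8] open 25.7
tool axes in airer cols
 [[-0.011  1.    -0.002]
 [ 0.014 -0.002 -1.   ]
 [-1.    -0.011 -0.014]]
tool z heading in airer -90.10785927482203
delta tool mm [ 0.2 -0.3  0.1] delta airer [-0.3 -0.1 -0.2]
pics/s_8.png yellow
  y -88 n 2 x mean 223.7 min 222.2 max 225.2
  y -85 n 3 x mean 221.7 min 218.7 max 224.6
  y -82 n 5 x mean 223.2 min 220.5 max 227.1
  y -79 n 4 x mean 223.8 min 220.0 max 226.5
  y -76 n 4 x mean 221.5 min 218.8 max 225.3
  y -73 n 4 x mean 223.0 min 221.2 max 224.8
  y -70 n 3 x mean 223.6 min 220.6 max 226.6
  y -67 n 4 x mean 222.2 min 219.5 max 226.0
  y -64 n 5 x mean 222.7 min 218.9 max 225.4
  y -61 n 2 x mean 222.8 min 221.3 max 224.3
```

View pics/v8.png

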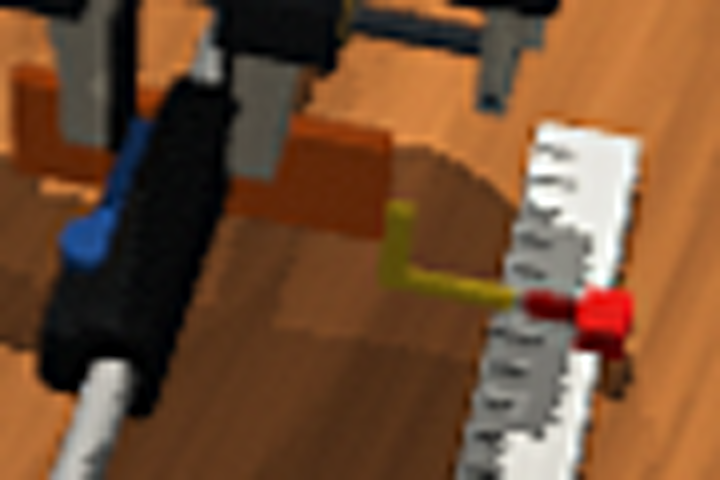

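The lever lies flat along the collar between the pads, and the pointer's tip at (515,297) meets the red blade at (530,302). One more hold will show whether it's stable.

Request:
arm_command(commands=[0, 0, 0, 0, 0, 0, 0, 0, 0, 0, 0, 0, 0, 0, 0, 0, 0, 0, 0, 0])

```text
clock: 7.52
tool_pos: [0.5486, -0.0135, 0.0462]
orientation: [-141.6, 89.0, 48.0]
force: [-1.3, 4.8, 3.7]
opening: 0.0259
```

```bash
python3 d.py .2064 .004 .046; python3 pic.py 9; python3 gap.py pics/s_9.png
```

```text
t 7.525 airer-frame TCP mm [206.7   4.1  46.2] force airer [-4.9 -0.5  3.7] open 25.9
tool axes in airer cols
 [[-0.011  1.    -0.002]
 [ 0.014 -0.002 -1.   ]
 [-1.    -0.011 -0.014]]
tool z heading in airer -90.1051283826651
delta tool mm [ 0.2 -0.3  0.1] delta airer [-0.3 -0.1 -0.2]
pics/s_9.png yellow
  y -88 n 2 x mean 223.7 min 222.2 max 225.2
  y -85 n 3 x mean 221.7 min 218.7 max 224.6
  y -82 n 5 x mean 223.2 min 220.5 max 227.1
  y -79 n 4 x mean 223.8 min 220.0 max 226.5
  y -76 n 4 x mean 221.5 min 218.8 max 225.3
  y -73 n 4 x mean 223.0 min 221.2 max 224.8
  y -70 n 3 x mean 223.6 min 220.6 max 226.6
  y -67 n 4 x mean 222.2 min 219.5 max 226.0
  y -64 n 5 x mean 222.7 min 218.9 max 225.4
  y -61 n 2 x mean 222.8 min 221.3 max 224.3
pics/s_9.png red
  y -115 n 9 x mean 223.1 min 208.6 max 232.7
  y -112 n 9 x mean 222.6 min 213.3 max 231.5
  y -109 n 7 x mean 221.0 min 212.7 max 228.0
  y -106 n 2 x mean 224.1 min 223.8 max 224.4
  y -103 n 1 x mean 223.3 min 223.3 max 223.3
  y -100 n 4 x mean 222.4 min 219.2 max 225.7
  y -97 n 4 x mean 222.5 min 218.6 max 225.1
  y -94 n 2 x mean 222.5 min 221.0 max 224.0
```

Everything is stable, the pointer is level with the mark to about 0.3 mm, and the mark hasn't moved. Handing in.

```bash
python3 -c "
from plant import *
print(close_job())"
```

```text
the job is handed in; nothing more can be done
None
```

I pulled the leg out about 71 mm with the open fingers against the orange stop. At the mark, with the lever still open, I squeezed the lever shut. I handed in at 7.5 s, still gripping both.

**Pointer:** The last side view put it at about 222.8 mm against 222.6 mm for the red mark along the airer's x, which is level to within the roughly 0.5 mm I can measure. During the final hold, the tool pose did not change.

**Red mark and bystanders:** The red mark measured the same place before and after. I saw no contact with the basket, spare foot or screwdriver, but I did not measure them again at the end.

**Lever:** The picture shows it flat along the collar.

**One disagreement:** The gripper reads 25.9 mm open, though leg and shut lever should measure 28 mm across. It held steady, so I took it as the pads giving slightly under the grip.

**During the approach:** The pointer overshot the mark by about 1 mm just as I first began closing the fingers. I eased the leg back level before squeezing the lever.

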